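Pack two ornament gift sets on their bases

TASK

Pack the two ornament sets. On the blue base build the pair: the yellow ornament in the round pocket, the white spacer disc on it, the red ornament on the spacer and the wooden knob cap on top, centred one over the other; lay the green ornament by itself in the pocket of the brown card base. Everything lies flat and upright with pictures up; set the ornaments down, never let them drop, and leave the jar, the tape ring and the mug as they stand.

Things in the scene. Friction and masses are not known exactly. Their poses are not given: they have to be found in the camera images.
- orn_yellow: Yellow flat round ornament, 56 mm across and 22 mm high, rounded rim, white picture disc on top. Hard, about 70 g. Origin: centre of its underside; z up through the picture. A brass hanging lug (9 mm thick, centred 11 mm above the underside) sticks out sideways along its +x to 38 mm from the axis: grip across y, clear of the lug. Which way the lug finally points does not matter.
- orn_red: Red flat round ornament, 56 mm across and 22 mm high, rounded rim, white picture disc on top. Hard, about 70 g. Origin: centre of its underside; z up through the picture. A brass hanging lug (9 mm thick, centred 11 mm above the underside) sticks out sideways along its +x to 38 mm from the axis: grip across y, clear of the lug. Which way the lug finally points does not matter.
- orn_green: Green flat round ornament, 56 mm across and 22 mm high, rounded rim, white picture disc on top. Hard, about 70 g. Origin: centre of its underside; z up through the picture. A brass hanging lug (9 mm thick, centred 11 mm above the underside) sticks out sideways along its +x to 38 mm from the axis: grip across y, clear of the lug. Which way the lug finally points does not matter.
- spacer: White plastic spacer disc, 60 mm across, 8 mm thick, flat on both sides, about 30 g. Origin: centre of its underside; z up.
- cap: Wooden cap: flat disc 60 mm across and 10 mm thick, flat underneath, with a darker round knob in the middle of its top, 18 mm across at the foot widening to 22 mm; overall height 34 mm, about 60 g. Origin: centre of its underside; z up. Grip it by the knob.
- base_blue: Blue card packing base, fixed to the table: block 84 x 84 mm, 30 mm high, with a round pocket 68 mm wide and 5 mm deep in the middle of its top (pocket floor 25 mm above the table). Origin: centre of its underside, straight under the pocket's centre; z up. The lug of an ornament lying in the pocket passes above the pocket's edge.
- base_kraft: Brown kraft card packing base, fixed to the table: block 84 x 84 mm, 30 mm high, with a round pocket 68 mm wide and 5 mm deep in the middle of its top (pocket floor 25 mm above the table). Origin: centre of its underside, straight under the pocket's centre; z up. The lug of an ornament lying in the pocket passes above the pocket's edge.
- jar: Small amber glass jar with black lid, 36 mm across, 45 mm high; a loose bystander that must not be disturbed. Origin: centre of its underside.
- tape: Orange tape ring lying flat, 60 mm across outside, 38 mm inside, 20 mm high; a loose bystander that must not be disturbed. Origin: centre of its underside.
- mug: Steel mug, 76 mm across, 100 mm high, with a handle at its +y side; a loose bystander that must not be disturbed. Origin: centre of its underside.
Mind the look-alikes: they are no part of the job. Of the things like the base_blue, leave any that is purple; of the rest the smaller one is meant.

How it is judged:
By the outcome, as a careful person would: the job done as asked, in the order asked, and still so for the second after the job is handed in, with the robot touching nothing.
It also fails if it takes over 128 s, if anything falls off the work surface, if the arm or the gripper's body presses on something with over 40 N, if the wrist force passes 120 N, or if a joint passes its speed limit or range.

ROBOT

A 6-joint arm with a two-finger parallel gripper is mounted at the origin on the work surface. World frame = base frame: x ahead of the robot, y to its left, z up, the work surface at z = 0. Lengths are in m, angles in rad, forces in N, time in s.
With the tool pointing down it reaches from about 0.325 to 0.775 m from the base axis. Payload 9.3 kg.
Tool frame: the origin (TCP) lies between the finger pads; the fingertips stand r.nose_length ahead of it and the grasp point (between the pads) is the TCP (r.nose_length is the distance from the TCP to the fingertips, in m); z points along the fingers, y is the line along which they close (so a half turn about z gives the same grasp; the last joint's range is limited). The gripper opens to 85 mm and grips with 20 to 120 N. Pads are 22 mm wide; open, the fingers measure 114 mm over their backs; the gripper's body (76 mm by 85 mm) begins 54 mm behind the grasp point. The pads swing forward as they close: fully open they stand 13 mm farther back than shut.
Start: joints at [1.142, 0.259, 0.021, 1.334, 0, 1.418], TCP at [0.15, 0.529, 0.25] pointing down, gripper open.
Joint ranges: [-3.04, 3.04], [-0.91, 1.82], [-1.04, 1.36], [-1.92, 1.95], [-1.52, 1.45], [-3.14, 3.14]. Speed limits (rad/s): [2.22, 2.22, 2.79, 3.14, 3.14, 3.14].

INTERFACE

Orientations are given as a rotation vector (axis times angle).
In Python, from workcell import r gives the robot as it stands.
- The arm moves only by the shell command python3 -m jog 'ROWS'. ROWS is a JSON list of rows, 1 to 20 of them, each an object with the fields aperture (the finger opening in m), xyz (a list: dx, dy, dz in m), r (a list: a rotation vector rx, ry, rz in rad); a field left out counts as zero (the opening has to be given); each row shifts and turns the commanded pose from where the row before left it, along the tool's axes as they then stand; what a row does not reach is not made up. A row lasts 1/10 s, in which the tool goes at most 0.05 m and 0.15 rad, less where a joint would pass 70% of its speed; a pose out of reach is approached as far as the arm can. The fingers move at their own pace and stop on an object; the grip force is fixed at half the most. Time passes only in rows, so rows that do not move let the fingers close. It prints the time, the measured TCP pose, the force, the opening and the grip force at its end. Input that does not fit is refused with a message, and nothing moves.
- r.sense(): the state, without advancing time (a new reading comes with each control period).
- r.get_image(name): name is "scene" or "side" or "wrist"; returns a dict with "pixels" (420x560x3 uint8, red, green, blue), "range_z" (420x560 float32, m along the optical axis (not along the pixel's ray), 0 where there is no reading), "fov_y" (degrees; the focal length in pixels is half the picture's height over the tangent of half this angle, whatever the lens; pixels are square), "cx", "cy" (the principal point, pixels), "xyz" and "orientation" of the camera in the world. Camera axes: x right, y down, z forward; pixel columns grow to the right and rows downward; lengths in m; the calibration is good to about 2 mm. A picture is of the moment at which its call begins.
- r.sign_off(): hands the job in; it is judged then, once.
The state is a dict: "clock": time; "qpos": joint angles; "dq": joint speeds; "joint_torque": joint torques, N m; "tcp_pos": TCP position; "eef_rot": TCP orientation; "contact_force": force on the tool from outside, world axes, zero at the start; "ft_torque": the same for the moment, N m; "grip_width": finger opening in m; "finger_force": force on a finger pad.
Only numpy, scipy, OpenCV 4.12 (cv2) and the standard library are available. Lean on these libraries where they do the work, as an engineer would, in place of code of your own. Each camera call takes 0.05 s, during which the arm holds its last target. There are 200 camera calls.

## Working session

There is one attempt and no reset: what is moved stays moved. The work goes in short steps, Python scripts to look and compute and a shell command to move; the robot and the scene stay as the last step left them, time stands still between calls to the robot, and variables do not carry over. Pictures are saved under pics/ and viewed, at most 14 in all, crops included, and the job is handed in when it is done.

```bash
ls; mkdir -p pics; cat > h.py <<'E'
import numpy as np,cv2
from scipy.spatial.transform import Rotation as R
from workcell import r
def shot(n):
    im=r.get_image(n); return im
def K(im): return 210/np.tan(np.radians(im['fov_y'])/2)
def rot(im):
    o=np.array(im['orientation'],float)
    return o if o.shape==(3,3) else R.from_rotvec(o).as_matrix()
def cloud(im):
    f=K(im);z=im['range_z'];v,u=np.mgrid[:z.shape[0],:z.shape[1]]
    p=np.stack([(u-im['cx'])/f*z,(v-im['cy'])/f*z,z],-1)
    return p@rot(im).T+np.array(im['xyz'])
def save(im,n): cv2.imwrite('pics/'+n,cv2.cvtColor(im['pixels'],cv2.COLOR_RGB2BGR))
E
python3 - <<'E'
from h import *
import pickle
for n in('scene','side','wrist'):
    im=shot(n);save(im,n+'0.png');pickle.dump(im,open(n+'0.pkl','wb'));print(n,im['fov_y'],im['cx'],im['cy'],im['xyz'],im['orientation'])
s=r.sense();print(s,r.nose_length)
E
```

```text
pics
scene 55.72831025278454 281.60965841611966 201.52889324776018 [1.06393097 0.15579078 0.81890269] [-1.67216982 -2.06563494  0.67506809]
side 47.30206913180835 279.06098599224515 212.06087442934253 [ 0.22165218 -0.7747643   0.8696587 ] [-2.30676302  0.37562997 -0.14166794]
wrist 67.23346036582359 276.9871543789423 205.5233622908026 [0.07384572 0.5504418  0.37379429] [2.29650708 1.73706621 0.27131855]
{'clock': 0.15, 'qpos': array([1.14243686e+00, 2.59027296e-01, 2.09563454e-02, 1.33366633e+00,
       5.20997333e-05, 1.41820940e+00]), 'dq': array([-1.37045179e-03, -3.20857857e-04,  2.94484662e-03,  2.25888989e-03,
       -1.03895511e-03, -1.91612409e-05]), 'joint_torque': array([ 2.61374480e-03, -5.55970001e+01,  3.44664967e+01,  1.13043960e-02,
       -1.33753852e-04, -4.91115475e-05]), 'tcp_pos': array([0.14966976, 0.52906188, 0.24983233]), 'eef_rot': array([-4.31767232e-01, -3.11145829e+00,  1.39254226e-03]), 'contact_force': array([ 0.49684776, -0.80844762,  0.76008392]), 'ft_torque': array([ 0.00013115, -0.01653325,  0.02296159]), 'finger_force': 0.0, 'grip_width': 0.08525524095277709} 0.019
```

View pics/scene0.png

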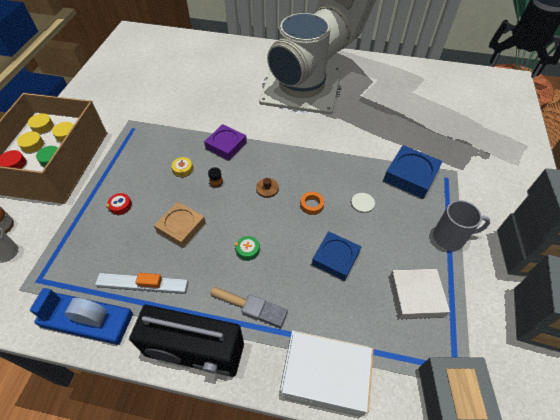

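View pics/side0.png

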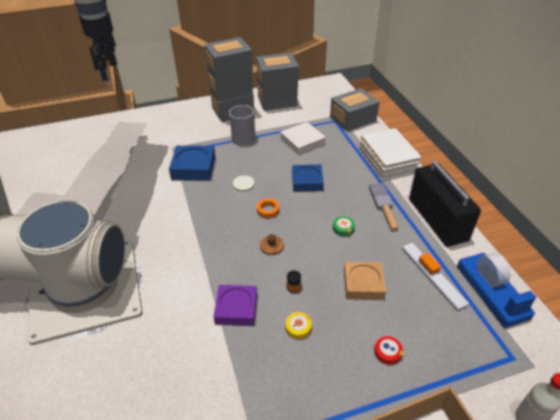

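Scene picture: the blue bases are at (415,170), which is larger, and (337,255), which is smaller. The purple one at (226,141) is excluded. The kraft base is at (180,224), yellow at (181,166), red at (119,203), green at (247,248), the cap at (267,187) and the spacer at (363,203). In the side picture the same things are at blue (307,177), large blue (192,162), kraft (365,280), yellow (299,324), red (389,349), green (344,226), cap (272,243) and spacer (244,183).

Next I'll confirm the sizes with the depth data and an enlarged crop.

```bash
cat > m.py <<'E'
from h import *
import pickle
S={'scene':dict(blue=(337,255),bigblue=(415,170),kraft=(180,224),yellow=(181,166),red=(119,203),green=(247,248),cap=(267,187),spacer=(363,203),purple=(226,141),jar=(215,176),tape=(312,202),mug=(457,225)),
'side':dict(blue=(307,177),bigblue=(192,162),kraft=(365,280),yellow=(299,324),red=(389,349),green=(344,226),cap=(272,243),spacer=(244,183),purple=(236,304),jar=(294,280),tape=(268,208),mug=(241,125))}
for n in S:
    im=pickle.load(open(n+'0.pkl','rb'));P=cloud(im);ok=(im['range_z']>0)
    m=(ok&(P[...,2]>0.0045)&(P[...,2]<.12)).astype(np.uint8)
    c,lab=cv2.connectedComponents(m,connectivity=4)
    print(n,'table z',np.median(P[260:300,200:320,2][m[260:300,200:320]==0]))
    for k,(u,v) in S[n].items():
        w=lab[v-12:v+13,u-12:u+13];w=w[w>0]
        l=np.bincount(w).argmax();q=P[lab==l]
        zt=np.percentile(q[:,2],95);t=q[q[:,2]>zt-.006]
        (cx,cy),(a,b),an=cv2.minAreaRect(t[:,:2].astype(np.float32))
        (ex,ey),er=cv2.minEnclosingCircle(t[:,:2].astype(np.float32))
        print(k,'n',len(q),'ztop %.4f'%zt,'rect c %.4f %.4f size %.3f %.3f ang %.1f'%(cx,cy,a,b,an),'circ %.4f %.4f r%.3f'%(ex,ey,er))
im=pickle.load(open('scene0.pkl','rb'))['pixels'][...,::-1]
c=lambda u,v:cv2.resize(im[v-35:v+35,u-45:u+45],(390,295),interpolation=3)
o=np.vstack([np.hstack([c(337,250),c(415,165)]),np.hstack([c(181,170),c(119,203)])])
cv2.imwrite('pics/crop1.png',o)
o=np.vstack([np.hstack([c(247,248),c(267,187)]),np.hstack([c(180,224),c(363,203)])])
cv2.imwrite('pics/crop2.png',o)
E
python3 m.py
```

```text
scene table z 0.00016458750874936978
blue n 1426 ztop 0.0310 rect c 0.6066 0.1895 size 0.084 0.086 ang 72.9 circ 0.6068 0.1898 r0.059
bigblue n 1834 ztop 0.0418 rect c 0.3150 0.3553 size 0.113 0.117 ang 70.5 circ 0.3169 0.3559 r0.080
kraft n 1337 ztop 0.0312 rect c 0.6000 -0.1892 size 0.087 0.086 ang 69.3 circ 0.6008 -0.1881 r0.059
yellow n 328 ztop 0.0244 rect c 0.4241 -0.2508 size 0.054 0.056 ang 80.6 circ 0.4250 -0.2524 r0.031
red n 408 ztop 0.0246 rect c 0.5722 -0.3607 size 0.054 0.054 ang 84.4 circ 0.5728 -0.3618 r0.029
green n 467 ztop 0.0241 rect c 0.6272 -0.0138 size 0.054 0.053 ang 55.7 circ 0.6279 -0.0156 r0.028
cap n 342 ztop 0.0332 rect c 0.4403 -0.0118 size 0.020 0.018 ang 12.5 circ 0.4401 -0.0119 r0.010
spacer n 345 ztop 0.0095 rect c 0.4360 0.2370 size 0.057 0.059 ang 0.3 circ 0.4347 0.2374 r0.030
purple n 910 ztop 0.0316 rect c 0.3116 -0.1628 size 0.087 0.087 ang 68.8 circ 0.3103 -0.1634 r0.060
jar n 231 ztop 0.0463 rect c 0.4488 -0.1483 size 0.034 0.030 ang 40.6 circ 0.4491 -0.1487 r0.018
tape n 336 ztop 0.0215 rect c 0.4688 0.1103 size 0.059 0.058 ang 51.4 circ 0.46
[... 625 characters left out ...]
6 -0.3656 r0.029
green n 359 ztop 0.0233 rect c 0.6263 -0.0214 size 0.055 0.053 ang 89.4 circ 0.6275 -0.0195 r0.030
cap n 370 ztop 0.0333 rect c 0.4399 -0.0171 size 0.018 0.019 ang 72.2 circ 0.4400 -0.0165 r0.011
spacer n 198 ztop 0.0096 rect c 0.4351 0.2328 size 0.057 0.059 ang 15.0 circ 0.4364 0.2334 r0.032
purple n 1590 ztop 0.0313 rect c 0.3117 -0.1648 size 0.086 0.084 ang 69.3 circ 0.3116 -0.1643 r0.059
jar n 314 ztop 0.0457 rect c 0.4481 -0.1521 size 0.033 0.033 ang 30.2 circ 0.4482 -0.1518 r0.018
tape n 304 ztop 0.0206 rect c 0.4677 0.1077 size 0.060 0.056 ang 88.5 circ 0.4696 0.1081 r0.031
mug n 2046 ztop 0.1110 rect c 0.4813 0.5889 size 0.079 0.152 ang 57.7 circ 0.5003 0.6189 r0.076
```

View pics/crop1.png

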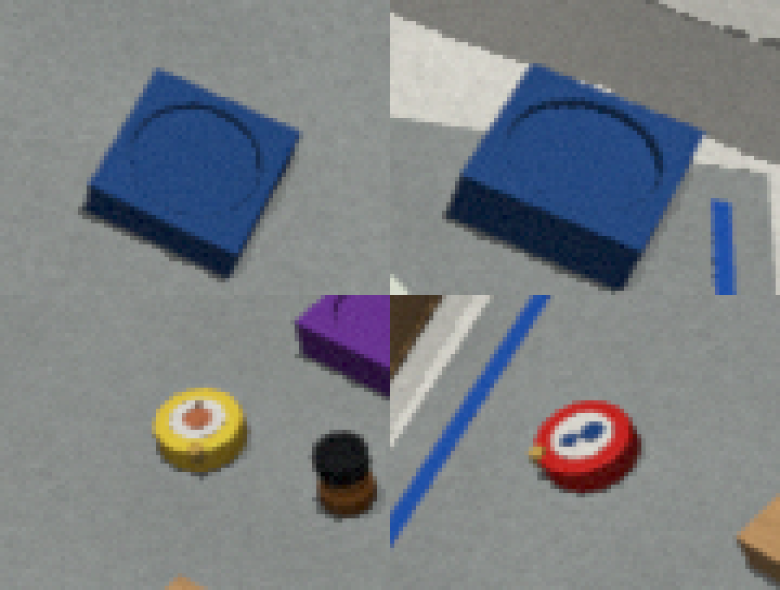

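View pics/crop2.png

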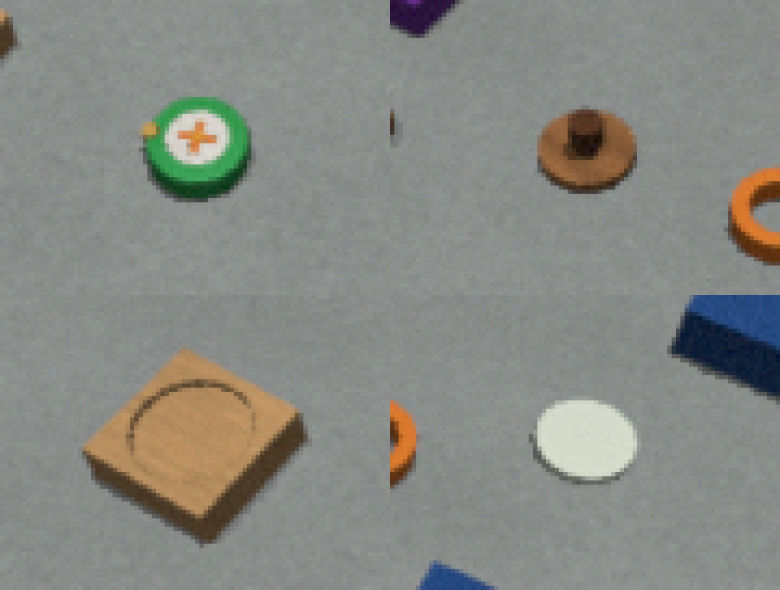

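The crops confirm base_blue as the one at (337,255): its side is 84 mm, its top 30 mm, and it is blue. The base at (415,170) measures 115 mm and is the decoy. Lugs in the scene picture are at yellow (181,171), red (108,205) and green (236,244). Next I'll get the lug directions and the tool deltas.

```bash
cat >> h.py <<'E'
def ray(im,u,v,z):
    d=rot(im)@np.array([(u-im['cx'])/K(im),(v-im['cy'])/K(im),1]);c=np.array(im['xyz'])
    return c+d*(z-c[2])/d[2]
def go(x,y,z,yaw=None):
    "delta in tool axes; yaw = world angle of the closing line (tool y), mod pi; turn first, then shift"
    s=r.sense();M=R.from_rotvec(s['eef_rot']).as_matrix()
    ty=np.arctan2(M[1,1],M[0,1]);dr=0
    if yaw is not None:
        dr=-((yaw-ty+np.pi/2)%np.pi-np.pi/2)
    N=M@R.from_rotvec([0,0,dr]).as_matrix()
    d=N.T@(np.array([x,y,z])-s['tcp_pos'])
    tilt=np.degrees(np.arccos(-M[2,2]))
    print('t %.2f tcp %s yaw %.1f deg tilt %.2f q6 %.2f->%.2f'%(s['clock'],s['tcp_pos'].round(4),np.degrees(ty),tilt,s['qpos'][5],s['qpos'][5]+dr),'w %.4f F'%s['grip_width'],s['contact_force'].round(1))
    print('rz %.3f  then d %s'%(dr,d.round(4)))
E
python3 - <<'E'
from h import *
import pickle
im=pickle.load(open('scene0.pkl','rb'))
C=dict(yellow=(.424,-.2535),red=(.572,-.363),green=(.627,-.0175))
for k,uv in dict(yellow=(181,171.1),red=(107.7,205.3),green=(236.2,243.9)).items():
    p=ray(im,*uv,.013);d=p[:2]-C[k];print(k,p.round(3),np.hypot(*d).round(3),np.degrees(np.arctan2(d[1],d[0])))
w=pickle.load(open('wrist0.pkl','rb'))
s=r.sense();M=R.from_rotvec(s['eef_rot']).as_matrix()
print('cam in tool',M.T@(np.array(w['xyz'])-s['tcp_pos']),'cam axes in tool\n',(M.T@rot(w)).round(3),'\ntool\n',M.round(3))
go(.424,-.2535,.2)
E
```

```text
yellow [ 0.439 -0.247  0.013] 0.017 23.8227937181218
red [ 0.584 -0.386  0.013] 0.026 -61.49201318420609
green [ 0.624 -0.042  0.013] 0.024 -96.55394138211022
cam in tool [ 0.07880469 -0.00018838 -0.12394651] cam axes in tool
 [[-0.    -0.952 -0.307]
 [ 1.     0.    -0.001]
 [ 0.001 -0.307  0.952]] 
tool
 [[-0.962  0.272 -0.   ]
 [ 0.272  0.962 -0.001]
 [ 0.    -0.001 -1.   ]]
t 0.15 tcp [0.1497 0.5291 0.2498] yaw 74.2 deg tilt 0.05 q6 1.42->1.42 w 0.0853 F [ 0.5 -0.8  0.8]
rz 0.000  then d [-0.4771 -0.6782  0.0504]
```

```bash
python3 -m jog '[{"aperture": 0.085,"xyz": [-0.02,-0.008,0]},{"aperture": 0.085,"xyz": [-0.04,-0.015,0]},{"aperture": 0.085,"xyz": [-0.044,-0.017,0.005]},{"aperture": 0.085,"xyz": [-0.044,-0.017,0.005]},{"aperture": 0.085,"xyz": [-0.044,-0.017,0.005]},{"aperture": 0.085,"xyz": [-0.044,-0.017,0.005]},{"aperture": 0.085,"xyz": [-0.044,-0.017,0.005]},{"aperture": 0.085,"xyz": [-0.044,-0.017,0.005]},{"aperture": 0.085,"xyz": [-0.044,-0.017,0]},{"aperture": 0.085,"xyz": [-0.044,-0.017,0]},{"aperture": 0.085,"xyz": [-0.044,-0.017,0]},{"aperture": 0.085,"xyz": [-0.044,-0.017,0]},{"aperture": 0.085,"xyz": [-0.03,-0.012,0]},{"aperture": 0.085},{"aperture": 0.085}]' | tail -3; python3 - <<'E'
from h import *
import pickle
im=shot('wrist');pickle.dump(im,open('wb.pkl','wb'));save(im,'wb.png')
P=cloud(im)
z=P[...,2]
m=((z>.026)&(z<.036)).astype(np.uint8);t=P[m>0]
print(cv2.minAreaRect(t[:,:2].astype(np.float32)),np.median(t[:,2]))
go(.424,-.2535,.2)
E
```

```text
contact_force: [-1.0, 0.4, -0.5]
grip_width: 0.0851
finger_force: 0.0
((0.6323742866516113, 0.1507222056388855), (0.628288209438324, 0.40857163071632385), 89.96002960205078) 0.030294965756518688
t 1.70 tcp [0.6034 0.1878 0.2198] yaw 74.2 deg tilt 0.07 q6 0.44->0.44 w 0.0848 F [0.7 0.6 0.5]
rz 0.000  then d [ 0.0523 -0.4735  0.02  ]
```

View pics/wb.png

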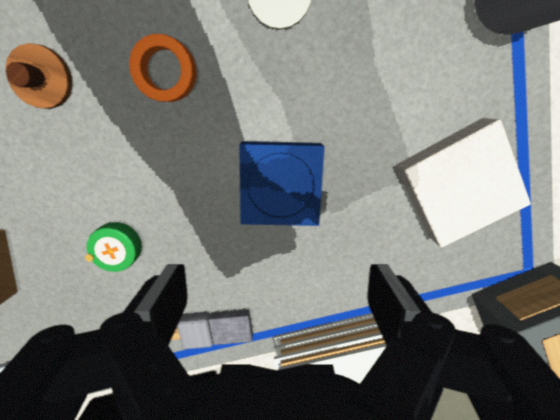

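The wrist view shows the blue base centred at (282,184), the green ornament at (113,247) with its lug at (89,259), and the spacer, tape and cap along the top edge.

```bash
cat >> h.py <<'E'
def comp(im,u,v,lo,hi):
    P=cloud(im);m=((P[...,2]>lo)&(P[...,2]<hi)&(im['range_z']>0)).astype(np.uint8)
    m=cv2.morphologyEx(m,cv2.MORPH_OPEN,np.ones((3,3),np.uint8))
    _,lab=cv2.connectedComponents(m,connectivity=4);w=lab[v-9:v+10,u-9:u+10];l=np.bincount(w[w>0]).argmax()
    q=P[lab==l];f=q[:,:2].astype(np.float32)
    a=cv2.minAreaRect(f);b=cv2.minEnclosingCircle(f)
    print('zmed %.4f'%np.median(q[:,2]),'rect',np.round(a[0],4),np.round(a[1],3),round(a[2],1),'circ',np.round(b[0],4),round(b[1],4),'mean',f.mean(0).round(4),len(f));return q
E
python3 - <<'E'
from h import *
import pickle
im=pickle.load(open('wb.pkl','rb'))
comp(im,282,184,.027,.04)
comp(im,113,247,.016,.04)
c=np.mean([ray(im,*p,.03) for p in((240,142),(324,144),(321,226),(241,224))],0);print(c)
a=ray(im,113,247,.022);b=ray(im,89,259,.011);print(a,b,np.degrees(np.arctan2(*(b-a)[1::-1])))
E
```

```text
Traceback (most recent call last):
  File "h.py", line 32, in comp
    _,lab=cv2.connectedComponents(m,connectivity=4);w=lab[v-9:v+10,u-9:u+10];l=np.bincount(w[w>0]).argmax()
                                                                               ~~~~~~~~~~~~~~~~~~~~~~~~~~^^
ValueError: attempt to get argmax of an empty sequence
```

```bash
python3 -m jog '[{"aperture": 0.085,"xyz": [0,-0.02,0]},{"aperture": 0.085,"xyz": [0.005,-0.04,0.005]},{"aperture": 0.085,"xyz": [0.005,-0.047,0.005]},{"aperture": 0.085,"xyz": [0.005,-0.047,0.005]},{"aperture": 0.085,"xyz": [0.005,-0.047,0.005]},{"aperture": 0.085,"xyz": [0.005,-0.047,0]},{"aperture": 0.085,"xyz": [0.005,-0.047,0]},{"aperture": 0.085,"xyz": [0.005,-0.047,0]},{"aperture": 0.085,"xyz": [0.005,-0.047,0]},{"aperture": 0.085,"xyz": [0.005,-0.047,0]},{"aperture": 0.085,"xyz": [0.007,-0.027,0]},{"aperture": 0.085,"xyz": [0.005,-0.01,0]},{"aperture": 0.085},{"aperture": 0.085}]' | tail -3; python3 - <<'E'
from h import *
import pickle
im=shot('wrist');pickle.dump(im,open('wy.pkl','wb'));save(im,'wy.png')
go(.424,-.2535,.2)
E
```

```text
contact_force: [0.1, -0.1, -0.6]
grip_width: 0.0851
finger_force: 0.0
t 3.15 tcp [ 0.4206 -0.2506  0.2005] yaw 74.3 deg tilt 0.02 q6 -0.43->-0.43 w 0.0850 F [-0.6  0.4  0.1]
rz 0.000  then d [-0.0041 -0.0018  0.0005]
```

View pics/wy.png

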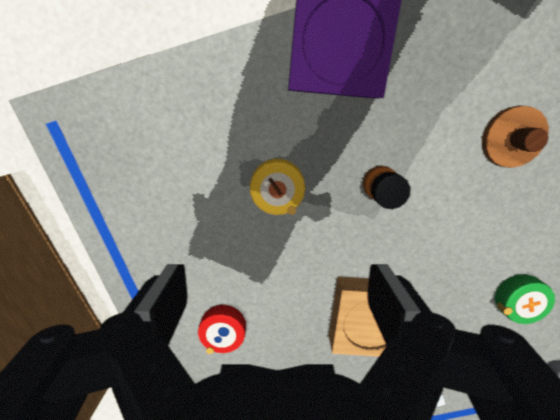

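This wrist view has yellow at (277,187) with its lug at (292,209), red at (222,328) with its lug at (210,350), and the jar at (388,188).

```bash
sed -i 's/v-9:v+10,u-9:u+10/v-9:v+10,u-9:u+10/' h.py; python3 - <<'E'
from h import *
import pickle
im=pickle.load(open('wb.pkl','rb'))
q=comp(im,282,184,.018,.04)
comp(im,113,247,.016,.04)
c=np.mean([ray(im,*p,.03) for p in((240,142),(324,144),(321,226),(241,224))],0);print(c)
def lug(im,A,B):
    a=ray(im,*A,.021);b=ray(im,*B,.011);d=b-a;print(a.round(4),np.hypot(d[0],d[1]).round(3),np.degrees(np.arctan2(d[1],d[0])))
lug(im,(113,247),(89,259))
im=pickle.load(open('wy.pkl','rb'))
comp(im,277,187,.018,.04);lug(im,(277,187),(292,209))
comp(im,222,328,.018,.04);lug(im,(222,328),(210,350))
comp(im,388,188,.04,.06)
print(r.nose_length)
E
```

```text
zmed 0.0276 rect [0.606  0.1892] [0.084 0.084] 72.9 circ [0.6056 0.1891] 0.0591 mean [0.6043 0.1897] 6676
zmed 0.0224 rect [ 0.6267 -0.0144] [0.054 0.055] 60.5 circ [ 0.628  -0.0162] 0.03 mean [ 0.6253 -0.0129] 1841
[0.60581676 0.1909735  0.03      ]
[ 0.6245 -0.0102  0.021 ] 0.041 -76.8386884121591
zmed 0.0224 rect [ 0.4211 -0.2517] [0.055 0.054] 50.5 circ [ 0.423  -0.2512] 0.0292 mean [ 0.4206 -0.2513] 2355
[ 0.4201 -0.251   0.021 ] 0.031 15.022230315153243
zmed 0.0224 rect [ 0.5706 -0.3621] [0.055 0.055] 72.3 circ [ 0.5722 -0.3633] 0.0297 mean [ 0.5693 -0.3612] 1541
[ 0.5645 -0.3578  0.021 ] 0.045 -40.34658008420977
zmed 0.0453 rect [ 0.4471 -0.1495] [0.032 0.033] 81.6 circ [ 0.4472 -0.149 ] 0.0169 mean [ 0.4463 -0.1497] 1022
0.019
```

```bash
python3 -m jog '[{"aperture": 0.085,"r": [0,0,-0.1]},{"aperture": 0.085,"xyz": [-0.001,0,0.01],"r": [0,0,-0.15]},{"aperture": 0.085,"xyz": [0,0,0.01],"r": [0,0,-0.15]},{"aperture": 0.085,"r": [0,0,-0.05]},{"aperture": 0.085}]' | tail -3; python3 - <<'E'
from h import *
im=shot('wrist');P=cloud(im);s=r.sense();M=R.from_rotvec(s['eef_rot']).as_matrix()
q=(P[250:330]-s['tcp_pos'])@M;z=q[...,2]
for sg in(-1,1):
    m=(im['range_z'][250:330]>0)&(np.abs(q[...,0])<.02)&(q[...,1]*sg>.03)&(q[...,1]*sg<.065)&(z>-.04)&(z<.05)
    t=q[m];print(sg,len(t),np.percentile(t[:,2],[50,90,99,100]).round(4),t.min(0).round(3),t.max(0).round(3))
q=comp(im,277,187,.018,.04)
y=(cv2.cvtColor(im['pixels'],cv2.COLOR_RGB2HSV))
go(.422,-.2517,.05)
save(im,'wy2.png')
E
```

```text
contact_force: [0.1, 0.3, 0.4]
grip_width: 0.0849
finger_force: 0.0
-1 3103 [-0.0189 -0.002   0.0045  0.0066] [-0.011 -0.06  -0.04 ] [ 0.014 -0.042  0.007]
1 3100 [-0.0187 -0.0021  0.0043  0.0062] [-0.011  0.042 -0.04 ] [0.015 0.06  0.006]
zmed 0.0225 rect [ 0.4214 -0.252 ] [0.055 0.054] 50.7 circ [ 0.4227 -0.2516] 0.0289 mean [ 0.4206 -0.252 ] 2685
t 3.70 tcp [ 0.4218 -0.251   0.1803] yaw 100.0 deg tilt 0.01 q6 -0.88->-0.88 w 0.0849 F [ 0.6 -0.7  0.1]
rz 0.000  then d [-0.     -0.0007  0.1303]
```

The open fingertips measure 6 mm ahead of the TCP, so at 56 mm opening they should be about 15 mm ahead. I'll grip with the TCP 22 mm above the underside. The tips then sit about 7 mm up and clear the pocket rim at placing.

```bash
python3 -m jog '[{"aperture": 0.085,"xyz": [0,0,0.03]},{"aperture": 0.085,"xyz": [0,0,0.045]},{"aperture": 0.085,"xyz": [0,0,0.04]},{"aperture": 0.085,"xyz": [0,-0.001,0.025]},{"aperture": 0.085,"xyz": [0,0,0.015]},{"aperture": 0.085,"xyz": [0,0,0.003]},{"aperture": 0.085},{"aperture": 0.045},{"aperture": 0.045},{"aperture": 0.045},{"aperture": 0.045},{"aperture": 0.045},{"aperture": 0.045},{"aperture": 0.045}]' ; python3 - <<'E'
from h import *
go(.606,.189,.12)
E
```

```text
clock: 5.1
tcp_pos: [0.422, -0.2535, 0.0237]
eef_rot: [-0.273, 3.128, -0.002]
contact_force: [-1.9, 1.7, 9.5]
grip_width: 0.0533
finger_force: 61.7
t 5.10 tcp [ 0.422  -0.2535  0.0237] yaw 100.0 deg tilt 0.14 q6 -0.89->-0.89 w 0.0533 F [-1.9  1.7  9.5]
rz 0.000  then d [-0.258   0.4038 -0.0965]
```

```bash
python3 -m jog '[{"aperture": 0.045,"xyz": [0,0,-0.01]},{"aperture": 0.045,"xyz": [0,0,-0.03]},{"aperture": 0.045,"xyz": [0,0,-0.04]},{"aperture": 0.045,"xyz": [0,0,-0.03]},{"aperture": 0.045},{"aperture": 0.045}]' ; python3 - <<'E'
from h import *
im=shot('wrist');P=cloud(im);s=r.sense();M=R.from_rotvec(s['eef_rot']).as_matrix()
q=(P-s['tcp_pos'])@M
m=(np.abs(q[...,0])<.045)&(np.abs(q[...,1])<.024)&(q[...,2]>-.02)&(q[...,2]<.03)&(im['range_z']>0)
t=q[m];A=np.c_[t[:,:2],np.ones(len(t))]
# top-face plane
hs=np.percentile(t[:,2],[5,50,95]);print(len(t),hs)
top=t[np.abs(t[:,2]-np.median(t[:,2]))<.003];co=np.linalg.lstsq(np.c_[top[:,:2],np.ones(len(top))],top[:,2],rcond=None)[0]
print('tilt deg',np.degrees(co[:2]),'z of top in tool',co[2],'range',top.min(0),top.max(0))
cv2.imwrite('pics/held1.png',cv2.resize(im['pixels'][130:420,130:430,::-1],None,fx=2,fy=2))
go(.606,.189,.13)
E
```

```text
clock: 5.7
tcp_pos: [0.4216, -0.2533, 0.1333]
eef_rot: [-0.273, 3.128, -0.002]
contact_force: [0.3, 0.3, -1.1]
grip_width: 0.0531
finger_force: 63.7
10646 [-0.00076145  0.00039853  0.01029221]
tilt deg [0.72982503 0.07196809] z of top in tool 0.00033193752492827574 range [-0.0314017  -0.02398992 -0.00232539] [0.02735223 0.02397815 0.00339681]
t 5.75 tcp [ 0.4212 -0.253   0.1323] yaw 100.0 deg tilt 0.01 q6 -0.89->-0.89 w 0.0532 F [ 1.   0.3 -1.1]
rz 0.000  then d [-0.2586  0.4033  0.0023]
```

View pics/held1.png

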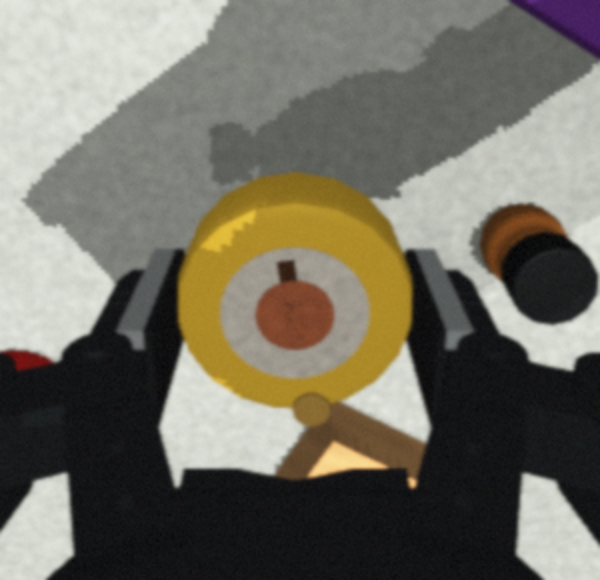

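Picture: the yellow ornament is held level with picture up, its lug toward the camera and clear of the pads. Its top is at the TCP and it is about 1.5 mm off along tool x. Now I'll carry it over to the blue base.

```bash
python3 -m jog '[{"aperture": 0.045,"xyz": [-0.01,0.015,0]},{"aperture": 0.045,"xyz": [-0.018,0.028,0]},{"aperture": 0.045,"xyz": [-0.025,0.04,0]},{"aperture": 0.045,"xyz": [-0.025,0.04,0]},{"aperture": 0.045,"xyz": [-0.025,0.04,0]},{"aperture": 0.045,"xyz": [-0.025,0.04,0]},{"aperture": 0.045,"xyz": [-0.025,0.04,0]},{"aperture": 0.045,"xyz": [-0.025,0.04,0]},{"aperture": 0.045,"xyz": [-0.025,0.04,0]},{"aperture": 0.045,"xyz": [-0.025,0.038,0]},{"aperture": 0.045,"xyz": [-0.018,0.027,0]},{"aperture": 0.045,"xyz": [-0.01,0.015,0]},{"aperture": 0.045},{"aperture": 0.045}]' ; python3 - <<'E'
from h import *
go(.6045,.189,.0472)
E
```

```text
clock: 7.15
tcp_pos: [0.6029, 0.1881, 0.1308]
eef_rot: [0.274, -3.127, 0.001]
contact_force: [-0.6, -0.4, 0.0]
grip_width: 0.0528
finger_force: 63.7
t 7.15 tcp [0.6029 0.1881 0.1308] yaw 100.0 deg tilt 0.16 q6 -0.01->-0.01 w 0.0528 F [-0.6 -0.4  0. ]
rz 0.000  then d [-0.0019  0.0006  0.0835]
```

```bash
python3 -m jog '[{"aperture": 0.045,"xyz": [-0.001,0.0005,0.02]},{"aperture": 0.045,"xyz": [-0.001,0,0.03]},{"aperture": 0.045,"xyz": [0,0,0.02]},{"aperture": 0.045,"xyz": [0,0,0.01]},{"aperture": 0.045},{"aperture": 0.045}]' ; python3 - <<'E'
from h import *
go(.6045,.189,.0472)
E
```

```text
clock: 7.75
tcp_pos: [0.6059, 0.1885, 0.053]
eef_rot: [-0.272, 3.129, -0.0]
contact_force: [0.3, -0.0, -0.7]
grip_width: 0.0535
finger_force: 63.7
t 7.75 tcp [0.6059 0.1885 0.053 ] yaw 99.9 deg tilt 0.04 q6 -0.00->-0.00 w 0.0535 F [ 0.3 -0.  -0.7]
rz 0.000  then d [0.0013 0.0007 0.0058]
```

```bash
python3 -m jog '[{"aperture": 0.045,"xyz": [0,0,0.0015]},{"aperture": 0.045,"xyz": [0,0,0.001]},{"aperture": 0.045},{"aperture": 0.045}]' ; python3 - <<'E'
from h import *
go(.6045,.189,.0472)
E
```

```text
clock: 8.15
tcp_pos: [0.6057, 0.1891, 0.0501]
eef_rot: [-0.273, 3.129, 0.0]
contact_force: [-0.5, 0.0, -0.5]
grip_width: 0.0533
finger_force: 63.7
t 8.15 tcp [0.6057 0.1891 0.0501] yaw 100.0 deg tilt 0.03 q6 -0.00->-0.00 w 0.0533 F [-0.5  0.  -0.5]
rz 0.000  then d [0.0012 0.0001 0.0029]
```

```bash
python3 -m jog '[{"aperture": 0.045,"xyz": [0.0005,0,0.001]},{"aperture": 0.045,"xyz": [0.0005,0,0.001]},{"aperture": 0.045}]' | grep -E 'pos|force'; python3 -m jog '[{"aperture": 0.045,"xyz": [0,0,0.0007]},{"aperture": 0.045}]' | grep -E 'pos|force';
```

```text
tcp_pos: [0.6052, 0.189, 0.0488]
contact_force: [-1.3, 0.4, 6.4]
finger_force: 64.4
tcp_pos: [0.6052, 0.189, 0.0488]
contact_force: [-2.4, -0.3, 12.9]
finger_force: 65.0
```

```bash
python3 -m jog '[{"aperture": 0.045,"xyz": [0,0,-0.0006]},{"aperture": 0.06},{"aperture": 0.07},{"aperture": 0.085},{"aperture": 0.085},{"aperture": 0.085},{"aperture": 0.085,"xyz": [0,0,-0.01]},{"aperture": 0.085,"xyz": [0,0,-0.03]},{"aperture": 0.085,"xyz": [0,0,-0.05]},{"aperture": 0.085,"xyz": [0,0,-0.05]},{"aperture": 0.085,"xyz": [0,0,-0.03]},{"aperture": 0.085},{"aperture": 0.085}]' ; python3 - <<'E'
from h import *
import pickle
im=shot('wrist');pickle.dump(im,open('wb2.pkl','wb'));P=cloud(im)
s=r.sense();print(s['tcp_pos'])
cv2.imwrite('pics/wb2.png',im['pixels'][60:330,130:430,::-1].repeat(2,0).repeat(2,1))
# top of ornament
m=(P[...,2]>.036)&(P[...,2]<.06)&(np.hypot(P[...,0]-.606,P[...,1]-.189)<.045)
v,u=np.nonzero(m);print(u.mean(),v.mean());comp(im,int(u.mean()),int(v.mean()),.038,.06)
comp(im,int(u.mean()),int(v.mean()),.018,.0335)
go(.435,.235,.15)
E
```

```text
clock: 9.95
tcp_pos: [0.6047, 0.1888, 0.2187]
eef_rot: [-0.273, 3.128, 0.0]
contact_force: [-1.1, 0.8, -0.8]
grip_width: 0.0853
finger_force: 0.0
[0.60427635 0.18875591 0.21742965]
276.60421638822595 187.85123309466985
zmed 0.0474 rect [0.605  0.1883] [0.055 0.055] 71.6 circ [0.6065 0.1894] 0.0294 mean [0.6039 0.1881] 2499Traceback (most recent call last):
  File "<stdin>", line 9, in <module>
  File "h.py", line 32, in comp
    _,lab=cv2.connectedComponents(m,connectivity=4);w=lab[v-9:v+10,u-9:u+10];l=np.bincount(w[w>0]).argmax()
                                                                               ~~~~~~~~~~~~~~~~~~~~~~~~~~^^
ValueError: attempt to get argmax of an empty sequence
```

View pics/wb2.png

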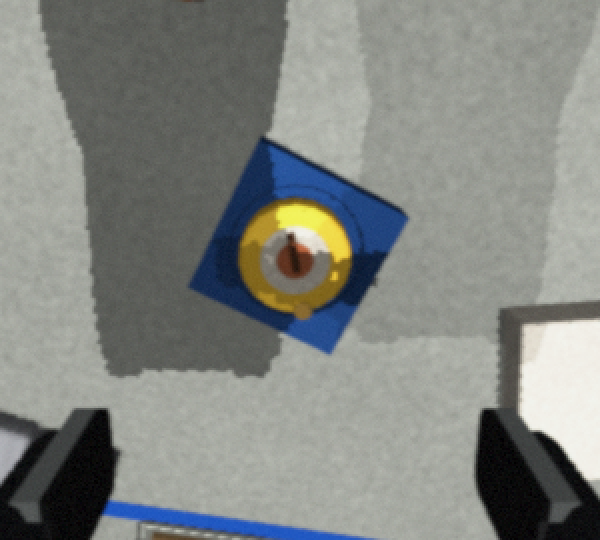

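Yellow is seated, with its top at 47.4 mm and level in the pocket. In the crop it sits at (297,256) and the pocket circle around it is visible. Next is the spacer.

```bash
python3 - <<'E'
from h import *
go(.4355,.235,.15)
E
python3 -m jog '[{"aperture": 0.085,"xyz": [0.02,0.008,0.01]},{"aperture": 0.085,"xyz": [0.036,0.018,0.018]},{"aperture": 0.085,"xyz": [0.036,0.018,0.018]},{"aperture": 0.085,"xyz": [0.036,0.018,0.018]},{"aperture": 0.085,"xyz": [0.02,0.008,0.005]},{"aperture": 0.085,"xyz": [0.01,0.004,0]},{"aperture": 0.085},{"aperture": 0.085}]' >/dev/null; python3 - <<'E'
from h import *
im=shot('wrist');P=cloud(im)
m=(P[...,2]>.005)&(P[...,2]<.02)&(np.hypot(P[...,0]-.4355,P[...,1]-.235)<.05)
v,u=np.nonzero(m);print(u.mean(),v.mean());comp(im,int(u.mean()),int(v.mean()),.005,.02)
go(.4355,.235,.04)
E
```

```text
t 10.00 tcp [0.6043 0.1888 0.2174] yaw 100.0 deg tilt 0.02 q6 -0.00->-0.00 w 0.0850 F [-0.7  0.1 -0.7]
rz 0.000  then d [0.1582 0.0748 0.0675]
280.61494742824664 193.6652458084683
zmed 0.0084 rect [0.4336 0.2364] [0.059 0.059] 11.1 circ [0.4339 0.2368] 0.0301 mean [0.4329 0.2365] 3516
t 10.85 tcp [0.4375 0.2342 0.1489] yaw 100.0 deg tilt 0.06 q6 0.15->0.15 w 0.0848 F [ 0.1 -0.9 -0.4]
rz 0.000  then d [0.002  0.0011 0.1089]
```

```bash
python3 -m jog '[{"aperture": 0.085,"xyz": [0.001,0.001,0.02]},{"aperture": 0.085,"xyz": [0.001,0.001,0.04]},{"aperture": 0.085,"xyz": [0.001,0.001,0.035]},{"aperture": 0.085,"xyz": [0,0,0.02]},{"aperture": 0.085,"xyz": [0,0,0.01]},{"aperture": 0.085,"xyz": [0,0,0.003]},{"aperture": 0.085},{"aperture": 0.085}]' ; python3 - <<'E'
from h import *
for i in range(1): go(.434,.2365,.016)
E
```

```text
clock: 11.65
tcp_pos: [0.4336, 0.2369, 0.0216]
eef_rot: [-0.273, 3.128, 0.001]
contact_force: [0.2, -0.1, 0.5]
grip_width: 0.0851
finger_force: 0.0
t 11.65 tcp [0.4336 0.2369 0.0216] yaw 100.0 deg tilt 0.10 q6 0.16->0.16 w 0.0851 F [ 0.2 -0.1  0.5]
rz 0.000  then d [-0.0003 -0.0005  0.0056]
```

```bash
python3 -m jog '[{"aperture": 0.085,"xyz": [0,0,0.004]},{"aperture": 0.085,"xyz": [0,0,0.0015]},{"aperture": 0.085},{"aperture": 0.05},{"aperture": 0.05},{"aperture": 0.05},{"aperture": 0.05},{"aperture": 0.05},{"aperture": 0.05},{"aperture": 0.05}]' ; python3 -m jog '[{"aperture": 0.05,"xyz": [0,0,-0.01]},{"aperture": 0.05,"xyz": [0,0,-0.03]},{"aperture": 0.05,"xyz": [0,0,-0.04]},{"aperture": 0.05,"xyz": [0,0,-0.03]},{"aperture": 0.05},{"aperture": 0.05}]'; cat >> h.py <<'E'
def held(n,yw=.024,ztop=(-.02,.03)):
    im=shot('wrist');P=cloud(im);s=r.sense();M=R.from_rotvec(s['eef_rot']).as_matrix();q=(P-s['tcp_pos'])@M
    m=(np.abs(q[...,0])<.045)&(np.abs(q[...,1])<yw)&(q[...,2]>ztop[0])&(q[...,2]<ztop[1])&(im['range_z']>0)
    t=q[m];top=t[np.abs(t[:,2]-np.median(t[:,2]))<.003]
    co=np.linalg.lstsq(np.c_[top[:,:2],np.ones(len(top))],top[:,2],rcond=None)[0]
    print(len(t),'tilt deg',np.degrees(co[:2]).round(2),'top in tool z',co[2].round(4),'range',top.min(0).round(4),top.max(0).round(4),'circ',cv2.minEnclosingCircle(top[:,:2].astype(np.float32)))
    cv2.imwrite('pics/'+n,cv2.resize(im['pixels'][130:420,130:430,::-1],None,fx=2,fy=2))
E
python3 - <<'E'
from h import *
held('held2.png')
go(.605,.189,.13)
E
```

```text
clock: 12.65
tcp_pos: [0.4328, 0.2368, 0.016]
eef_rot: [-0.273, 3.129, 0.0]
contact_force: [-2.7, -0.6, 11.7]
grip_width: 0.0561
finger_force: 61.3
clock: 13.25
tcp_pos: [0.4329, 0.2368, 0.1259]
eef_rot: [-0.273, 3.128, 0.001]
contact_force: [0.6, -0.6, -1.3]
grip_width: 0.056
finger_force: 63.6
10213 tilt deg [ 0.26 -0.05] top in tool z 0.0067 range [-0.0319 -0.024   0.0046] [0.0283 0.024  0.0097] circ ((-0.0018081655725836754, -0.00024044269230216742), 0.03034648858010769)
t 13.30 tcp [0.4324 0.2366 0.1249] yaw 100.0 deg tilt 0.02 q6 0.16->0.16 w 0.0562 F [-0.2 -0.3 -1.2]
rz 0.000  then d [-0.1617 -0.0768 -0.0051]
```

View pics/held2.png

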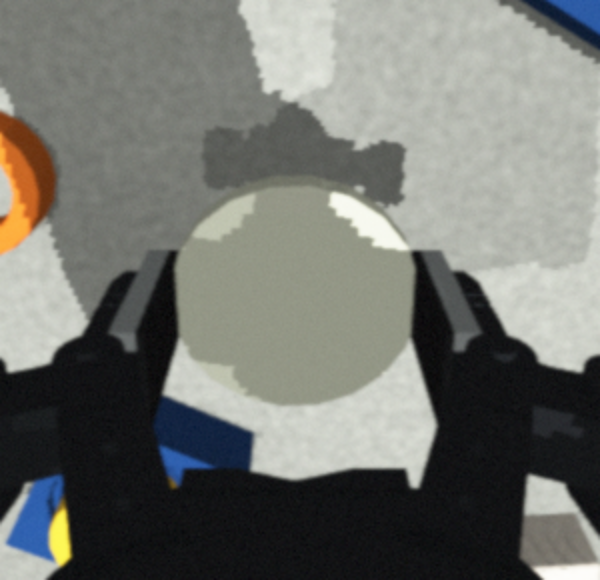

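The spacer is held level, with the same -1.8 mm tool-x offset that yellow had. I'll go to the same TCP x and y, with contact expected at TCP z of about 0.062.

```bash
python3 -m jog '[{"aperture": 0.05,"xyz": [-0.015,-0.007,0]},{"aperture": 0.05,"xyz": [-0.03,-0.014,0]},{"aperture": 0.05,"xyz": [-0.04,-0.019,0]},{"aperture": 0.05,"xyz": [-0.04,-0.019,0]},{"aperture": 0.05,"xyz": [-0.024,-0.012,0.005]},{"aperture": 0.05,"xyz": [-0.012,-0.006,0.01]},{"aperture": 0.05,"xyz": [0,0,0.02]},{"aperture": 0.05,"xyz": [0,0,0.01]},{"aperture": 0.05},{"aperture": 0.05}]' ; python3 - <<'E'
from h import *
go(.605,.189,.062)
E
```

```text
clock: 14.3
tcp_pos: [0.6041, 0.1891, 0.0802]
eef_rot: [0.274, -3.129, 0.0]
contact_force: [-0.6, 0.8, -1.4]
grip_width: 0.0565
finger_force: 63.6
t 14.30 tcp [0.6041 0.1891 0.0802] yaw 100.0 deg tilt 0.04 q6 -0.00->-0.00 w 0.0565 F [-0.6  0.8 -1.4]
rz 0.000  then d [-0.0009 -0.0002  0.0182]
```

```bash
python3 -m jog '[{"aperture": 0.05,"xyz": [-0.0005,0,0.01]},{"aperture": 0.05,"xyz": [0,0,0.0055]},{"aperture": 0.05},{"aperture": 0.05}]'|grep -E 'pos|force'; python3 -m jog '[{"aperture": 0.05,"xyz": [0,0,0.001]},{"aperture": 0.05}]' | grep -E 'pos|force';python3 -m jog '[{"aperture": 0.05,"xyz": [0,0,0.001]},{"aperture": 0.05}]' | grep -E 'pos|force'
```

```text
tcp_pos: [0.605, 0.1889, 0.0647]
contact_force: [0.3, 0.4, 0.3]
finger_force: 63.7
tcp_pos: [0.6052, 0.1889, 0.0639]
contact_force: [0.1, -0.4, 1.6]
finger_force: 63.8
tcp_pos: [0.6052, 0.189, 0.0635]
contact_force: [-2.2, 0.3, 7.0]
finger_force: 64.5
```

```bash
python3 -m jog '[{"aperture": 0.058},{"aperture": 0.065},{"aperture": 0.085},{"aperture": 0.085},{"aperture": 0.085},{"aperture": 0.085,"xyz": [0,0,-0.01]},{"aperture": 0.085,"xyz": [0,0,-0.03]},{"aperture": 0.085,"xyz": [0,0,-0.05]},{"aperture": 0.085,"xyz": [0,0,-0.05]},{"aperture": 0.085,"xyz": [0,0,-0.02]},{"aperture": 0.085},{"aperture": 0.085}]' |tail -2; python3 - <<'E'
from h import *
im=shot('wrist');P=cloud(im)
m=(P[...,2]>.05)&(P[...,2]<.065)&(np.hypot(P[...,0]-.606,P[...,1]-.189)<.045)
v,u=np.nonzero(m);comp(im,int(u.mean()),int(v.mean()),.05,.065)
go(.572,-.363,.2)
E
```

```text
grip_width: 0.085
finger_force: 0.0
zmed 0.0559 rect [0.606  0.1882] [0.059 0.059] 10.9 circ [0.6062 0.1885] 0.0299 mean [0.6053 0.1883] 2962
t 16.35 tcp [0.6047 0.1888 0.222 ] yaw 100.0 deg tilt 0.06 q6 -0.00->-0.00 w 0.0853 F [ 0.6 -0.1 -0.2]
rz 0.000  then d [ 0.1278 -0.5378  0.0221]
```

```bash
python3 -m jog '[{"aperture": 0.085,"xyz": [0.005,-0.02,0]},{"aperture": 0.085,"xyz": [0.01,-0.04,0]},{"aperture": 0.085,"xyz": [0.011,-0.047,0.002]},{"aperture": 0.085,"xyz": [0.011,-0.047,0.002]},{"aperture": 0.085,"xyz": [0.011,-0.047,0.002]},{"aperture": 0.085,"xyz": [0.011,-0.047,0.002]},{"aperture": 0.085,"xyz": [0.011,-0.047,0.002]},{"aperture": 0.085,"xyz": [0.011,-0.047,0.002]},{"aperture": 0.085,"xyz": [0.011,-0.047,0.002]},{"aperture": 0.085,"xyz": [0.011,-0.047,0.002]},{"aperture": 0.085,"xyz": [0.011,-0.047,0.002]},{"aperture": 0.085,"xyz": [0.01,-0.04,0.002]},{"aperture": 0.085,"xyz": [0.004,-0.015,0.002]},{"aperture": 0.085},{"aperture": 0.085}]' |tail -1; python3 -m jog '[{"aperture": 0.085,"r": [0,0,0.1]},{"aperture": 0.085,"r": [0,0,0.15]},{"aperture": 0.085,"r": [0,0,0.15]},{"aperture": 0.085,"r": [0,0,0.15]},{"aperture": 0.085,"r": [0,0,0.15]},{"aperture": 0.085,"r": [0,0,0.15]},{"aperture": 0.085,"r": [0,0,0.15]},{"aperture": 0.085,"r": [0,0,0.05]},{"aperture": 0.085},{"aperture": 0.085}]' |tail -1
python3 - <<'E'
from h import *
im=shot('wrist');P=cloud(im)
m=(P[...,2]>.018)&(P[...,2]<.03)&(np.hypot(P[...,0]-.572,P[...,1]+.363)<.05)
v,u=np.nonzero(m);comp(im,int(u.mean()),int(v.mean()),.018,.03)
print(u.mean(),v.mean());U,V=int(u.mean()),int(v.mean())
cv2.imwrite('pics/red.png',cv2.resize(im['pixels'][V-75:V+75,U-100:U+100,::-1],None,fx=3,fy=3))
go(.572,-.363,.022)
E
```

```text
finger_force: 0.0
finger_force: 0.0
zmed 0.0225 rect [ 0.5711 -0.3615] [0.055 0.054] 83.5 circ [ 0.5723 -0.3625] 0.0287 mean [ 0.5707 -0.3611] 2367
276.1458069953645 185.43868520859672
t 18.90 tcp [ 0.5726 -0.362   0.2009] yaw 40.0 deg tilt 0.01 q6 0.19->0.19 w 0.0850 F [-0.2  0.1 -0.2]
rz 0.000  then d [-0.0004 -0.0011  0.1789]
```

View pics/red.png

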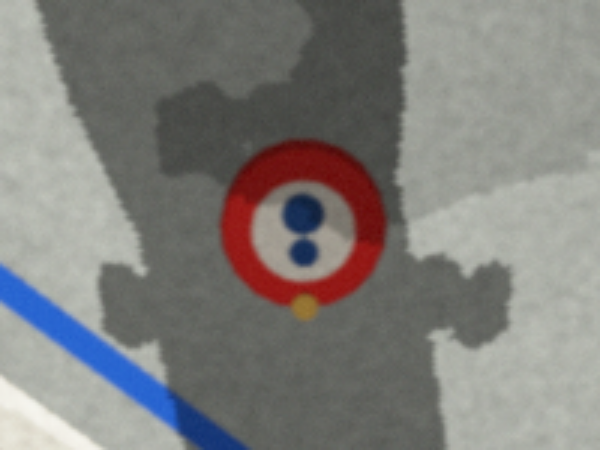

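The crop shows the red ornament with its lug at (305,307), exactly along tool x, so the pads close clear of it.

```bash
python3 -m jog '[{"aperture": 0.085,"xyz": [0,-0.001,0.03]},{"aperture": 0.085,"xyz": [0,0,0.045]},{"aperture": 0.085,"xyz": [0,0,0.045]},{"aperture": 0.085,"xyz": [0,0,0.03]},{"aperture": 0.085,"xyz": [0,0,0.018]},{"aperture": 0.085,"xyz": [0,0,0.01]},{"aperture": 0.085},{"aperture": 0.045},{"aperture": 0.045},{"aperture": 0.045},{"aperture": 0.045},{"aperture": 0.045},{"aperture": 0.045},{"aperture": 0.045}]' ; python3 -m jog '[{"aperture": 0.045,"xyz": [0,0,-0.01]},{"aperture": 0.045,"xyz": [0,0,-0.03]},{"aperture": 0.045,"xyz": [0,0,-0.04]},{"aperture": 0.045,"xyz": [0,0,-0.05]},{"aperture": 0.045,"xyz": [0,0,-0.02]},{"aperture": 0.045},{"aperture": 0.045}]';python3 - <<'E'
from h import *
held('held3.png')
go(.605,.189,.16)
E
```

```text
clock: 20.3
tcp_pos: [0.5723, -0.3643, 0.025]
eef_rot: [1.331, 2.842, -0.001]
contact_force: [-1.3, 2.2, 7.0]
grip_width: 0.0528
finger_force: 62.4
clock: 21.0
tcp_pos: [0.5715, -0.3638, 0.1734]
eef_rot: [1.332, 2.844, -0.0]
contact_force: [0.0, 0.2, -1.4]
grip_width: 0.0531
finger_force: 63.2
10613 tilt deg [0.7  0.09] top in tool z 0.0013 range [-0.0292 -0.024  -0.0011] [0.03   0.024  0.0044] circ ((0.00041423365473747253, 0.0006694503244943917), 0.029759036377072334)
t 21.05 tcp [ 0.5712 -0.3635  0.1722] yaw 39.8 deg tilt 0.04 q6 0.19->0.19 w 0.0528 F [ 0.5 -0.3 -1.3]
rz 0.000  then d [0.4027 0.3798 0.0125]
```

```bash
python3 -m jog '[{"aperture": 0.045,"xyz": [0.01,0.01,0]},{"aperture": 0.045,"xyz": [0.025,0.024,0]},{"aperture": 0.045,"xyz": [0.034,0.032,0]},{"aperture": 0.045,"xyz": [0.034,0.032,0]},{"aperture": 0.045,"xyz": [0.034,0.032,0]},{"aperture": 0.045,"xyz": [0.034,0.032,0]},{"aperture": 0.045,"xyz": [0.034,0.032,0]},{"aperture": 0.045,"xyz": [0.034,0.032,0]},{"aperture": 0.045,"xyz": [0.034,0.032,0]},{"aperture": 0.045,"xyz": [0.034,0.032,0]},{"aperture": 0.045,"xyz": [0.034,0.032,0]},{"aperture": 0.045,"xyz": [0.034,0.032,0]},{"aperture": 0.045,"xyz": [0.018,0.017,0]},{"aperture": 0.045,"xyz": [0.008,0.010,0]},{"aperture": 0.045},{"aperture": 0.045}]'|tail -1; python3 - <<'E'
from h import *
go(.607,.189,.080)
E
```

```text
finger_force: 63.2
t 22.65 tcp [0.6071 0.1875 0.1721] yaw 39.8 deg tilt 0.07 q6 1.04->1.04 w 0.0530 F [ 0.5 -0.2 -2.1]
rz 0.000  then d [0.0012 0.001  0.0921]
```

```bash
python3 -m jog '[{"aperture": 0.045,"xyz": [0.001,0.001,0.03]},{"aperture": 0.045,"xyz": [0,0,0.03]},{"aperture": 0.045,"xyz": [0,0,0.018]},{"aperture": 0.045,"xyz": [0,0,0.009]},{"aperture": 0.045},{"aperture": 0.045}]'|grep -E 'pos|force';python3 - <<'E'
from h import *
go(.607,.189,.080)
E
python3 -m jog '[{"aperture": 0.045,"xyz": [0,0,0.001]},{"aperture": 0.045}]' | grep -E 'pos|force'
```

```text
tcp_pos: [0.608, 0.1889, 0.0866]
contact_force: [0.1, -0.4, 0.2]
finger_force: 63.2
t 23.25 tcp [0.608  0.1889 0.0866] yaw 39.8 deg tilt 0.06 q6 1.05->1.05 w 0.0529 F [ 0.1 -0.4  0.2]
rz 0.000  then d [ 0.0008 -0.0007  0.0066]
tcp_pos: [0.6079, 0.1896, 0.0856]
contact_force: [0.3, -0.2, -0.8]
finger_force: 63.2
```

```bash
python3 -m jog '[{"aperture": 0.045,"xyz": [0.0005,-0.0008,0.002]},{"aperture": 0.045,"xyz": [0,0,0.001]},{"aperture": 0.045}]' | grep -E 'pos|force'
python3 -m jog '[{"aperture": 0.045,"xyz": [0,0,0.001]},{"aperture": 0.045}]' | grep -E 'pos|force'
python3 -m jog '[{"aperture": 0.045,"xyz": [0,0,0.001]},{"aperture": 0.045}]' | grep -E 'pos|force'
```

```text
tcp_pos: [0.6064, 0.1895, 0.0816]
contact_force: [0.8, 0.7, -0.5]
finger_force: 63.2
tcp_pos: [0.6066, 0.1896, 0.0808]
contact_force: [-1.0, 0.4, 2.6]
finger_force: 63.4
tcp_pos: [0.6069, 0.1897, 0.0806]
contact_force: [-2.0, 0.5, 6.0]
finger_force: 63.9
```

```bash
python3 -m jog '[{"aperture": 0.06},{"aperture": 0.07},{"aperture": 0.085},{"aperture": 0.085},{"aperture": 0.085},{"aperture": 0.085,"xyz": [0,0,-0.01]},{"aperture": 0.085,"xyz": [0,0,-0.03]},{"aperture": 0.085,"xyz": [0,0,-0.05]},{"aperture": 0.085,"xyz": [0,0,-0.05]},{"aperture": 0.085,"xyz": [0,0,-0.01]},{"aperture": 0.085},{"aperture": 0.085}]' |tail -2; python3 - <<'E'
from h import *
im=shot('wrist');P=cloud(im)
for lo,hi in((.071,.085),(.05,.058)):
    m=(P[...,2]>lo)&(P[...,2]<hi)&(np.hypot(P[...,0]-.606,P[...,1]-.189)<.045)
    v,u=np.nonzero(m)
    print(len(u),P[m].mean(0))
    if lo>.06: comp(im,int(u.mean()),int(v.mean()),lo,hi)
go(.44,-.0142,.2)
E
```

```text
grip_width: 0.0851
finger_force: 0.0
2855 [0.60378595 0.19189242 0.07782656]
zmed 0.0779 rect [0.6042 0.1914] [0.055 0.055] 86.2 circ [0.6049 0.1897] 0.029 mean [0.6038 0.1919] 2854
108 [0.58858807 0.20172553 0.05450393]
t 25.40 tcp [0.6059 0.1893 0.228 ] yaw 39.8 deg tilt 0.15 q6 1.05->1.05 w 0.0850 F [-0.3  0.1 -0. ]
rz 0.000  then d [-0.0501 -0.2577  0.0285]
```

```bash
python3 -m jog '[{"aperture": 0.085,"xyz": [-0.004,-0.018,0]},{"aperture": 0.085,"xyz": [-0.008,-0.04,0.005]},{"aperture": 0.085,"xyz": [-0.009,-0.046,0.005]},{"aperture": 0.085,"xyz": [-0.009,-0.046,0.005]},{"aperture": 0.085,"xyz": [-0.009,-0.046,0.005]},{"aperture": 0.085,"xyz": [-0.008,-0.042,0.005]},{"aperture": 0.085,"xyz": [-0.004,-0.020,0.004]},{"aperture": 0.085},{"aperture": 0.085}]' |tail -1; python3 - <<'E'
from h import *
from scipy.optimize import least_squares
for n in('scene','side'):
    im=shot(n);P=cloud(im).reshape(-1,3);P=P[im['range_z'].ravel()>0]
    c=np.array(im['xyz'])[:2]
    near=np.hypot(P[:,0]-.606,P[:,1]-.189)<.036
    for nm,lo,hi,R0 in(('yellow',.036,.044,.028),('spacer',.0495,.0535,.030),('red',.062,.072,.028)):
        q=P[near&(P[:,2]>lo)&(P[:,2]<hi)][:,:2]
        d=(c-[.606,.189]);d/=np.hypot(*d);q=q[(q-[.606,.189])@d>.008]
        s=least_squares(lambda x:np.hypot(*(q-x).T)-R0,[.606,.189],loss='soft_l1',f_scale=.001)
        print(n,nm,len(q),s.x.round(4),'rms',np.sqrt(np.mean(s.fun**2)).round(4))
    m=near&(P[:,2]>.0745)&(P[:,2]<.085);q=P[m][:,:2].astype(np.float32);a=cv2.minEnclosingCircle(q);print('red top',cv2.minAreaRect(q)[:2],a,np.median(P[m][:,2]))
    if n=='scene':
        I=im['pixels'][...,::-1];cv2.imwrite('pics/st1.png',cv2.resize(I[195:285,280:400],None,fx=6,fy=6,interpolation=cv2.INTER_CUBIC))
im=shot('wrist');P=cloud(im)
m=(P[...,2]>.029)&(P[...,2]<.04)&(np.hypot(P[...,0]-.44,P[...,1]+.0145)<.03)
v,u=np.nonzero(m);comp(im,int(u.mean()),int(v.mean()),.029,.04)
m=(P[...,2]>.007)&(P[...,2]<.0125)&(np.hypot(P[...,0]-.44,P[...,1]+.0145)<.04)
print(cv2.minAreaRect(P[m][:,:2].astype(np.float32)),cv2.minEnclosingCircle(P[m][:,:2].astype(np.float32)))
go(.44,-.0145,.024)
E
```

```text
finger_force: 0.0
scene yellow 36 [0.6055 0.1891] rms 0.001
scene spacer 24 [0.606  0.1887] rms 0.0009
scene red 50 [0.6046 0.191 ] rms 0.0008
red top ((0.6057853698730469, 0.19052250683307648), (0.05337334796786308, 0.053851429373025894)) ((0.6061238050460815, 0.18979203701019287), 0.02848166599869728) 0.0768020039615796
side yellow 44 [0.6074 0.1869] rms 0.0014
side spacer 35 [0.6092 0.1876] rms 0.0022
side red 59 [0.6071 0.1883] rms 0.0017
red top ((0.6058130264282227, 0.1859411746263504), (0.05107541009783745, 0.05116178095340729)) ((0.6071562767028809, 0.18602098524570465), 0.02811998687684536) 0.07661845967025249
zmed 0.0343 rect [ 0.4381 -0.0118] [0.02  0.021] 39.5 circ [ 0.4378 -0.012 ] 0.0109 mean [ 0.4376 -0.0115] 403
((0.4378989636898041, -0.01196272298693657), (0.058574412018060684, 0.05906503275036812), 41.71245193481445) ((0.43804049491882324, -0.01220025960355997), 0.029952742159366608)
t 26.45 tcp [ 0.4415 -0.0144  0.2002] yaw 39.9 deg tilt 0.05 q6 0.65->0.65 w 0.0851 F [-0.2 -0.2  0.7]
rz 0.000  then d [ 0.0007 -0.0012  0.1762]
```

View pics/st1.png

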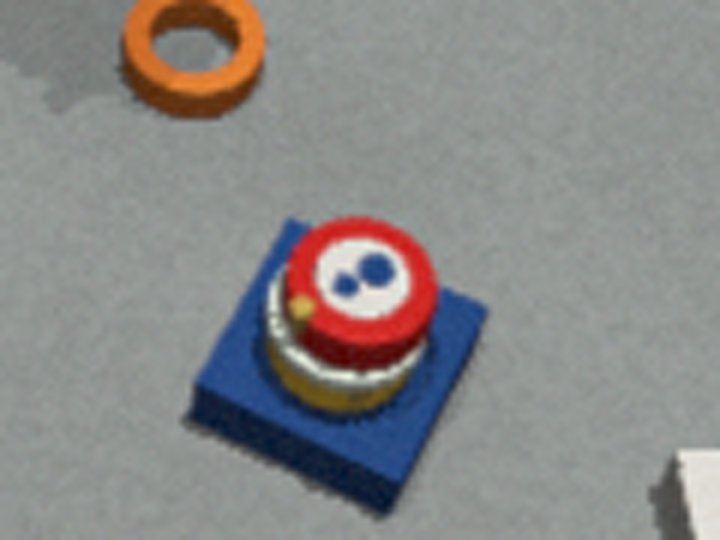

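The crop shows the stack standing square: red top at (362,280), spacer rim below it, then yellow. The circle fits put red about 2 mm off the layers below, which is acceptable. Next is the cap.

```bash
python3 -m jog '[{"aperture": 0.085,"xyz": [0.002,-0.001,0.03]},{"aperture": 0.085,"xyz": [0,0,0.045]},{"aperture": 0.085,"xyz": [0,0,0.045]},{"aperture": 0.085,"xyz": [0,0,0.03]},{"aperture": 0.085,"xyz": [0,0,0.015]},{"aperture": 0.085,"xyz": [0,0,0.002]},{"aperture": 0.05},{"aperture": 0.05},{"aperture": 0.05}]'; python3 -m jog '[{"aperture": 0.01},{"aperture": 0.01},{"aperture": 0.01},{"aperture": 0.01},{"aperture": 0.01},{"aperture": 0.01},{"aperture": 0.01}]'
```

```text
clock: 27.35
tcp_pos: [0.4398, -0.014, 0.0346]
eef_rot: [1.331, 2.844, 0.001]
contact_force: [0.2, 0.5, 0.0]
grip_width: 0.05
finger_force: 0.0
clock: 28.05
tcp_pos: [0.4393, -0.0141, 0.0344]
eef_rot: [1.332, 2.844, 0.0]
contact_force: [-1.2, 0.6, 7.8]
grip_width: 0.0192
finger_force: 58.4
```

```bash
python3 -m jog '[{"aperture": 0.01,"xyz": [0,0,-0.01]},{"aperture": 0.01,"xyz": [0,0,-0.03]},{"aperture": 0.01,"xyz": [0,0,-0.045]},{"aperture": 0.01,"xyz": [0,0,-0.045]},{"aperture": 0.01,"xyz": [0,0,-0.015]},{"aperture": 0.01},{"aperture": 0.01}]'; python3 - <<'E'
from h import *
im=shot('wrist');P=cloud(im);s=r.sense();M=R.from_rotvec(s['eef_rot']).as_matrix();q=(P-s['tcp_pos'])@M
m=(np.hypot(q[...,0],q[...,1])<.045)&(q[...,2]>.02)&(q[...,2]<.032)&(im['range_z']>0)
t=q[m];z0=np.median(t[:,2]);t=t[abs(t[:,2]-z0)<.004]
co=np.linalg.lstsq(np.c_[t[:,:2],np.ones(len(t))],t[:,2],rcond=None)[0]
print(len(t),'ztop',z0,'tilt',np.degrees(co[:2]),t.min(0).round(4),t.max(0).round(4),cv2.minEnclosingCircle(t[:,:2].astype(np.float32)))
go(.605,.1895,.15)
cv2.imwrite('pics/held4.png',cv2.resize(im['pixels'][130:420,130:430,::-1],None,fx=2,fy=2))
E
```

```text
clock: 28.75
tcp_pos: [0.4387, -0.014, 0.1785]
eef_rot: [1.332, 2.845, 0.0]
contact_force: [-0.5, 0.4, 0.0]
grip_width: 0.0193
finger_force: 59.0
5013 ztop 0.023439267062303724 tilt [0.57171041 0.01328906] [-0.0277 -0.03    0.0201] [0.0323 0.0296 0.0274] ((0.002145632402971387, -0.0005252807168290019), 0.03029177337884903)
t 28.80 tcp [ 0.4384 -0.0139  0.1778] yaw 39.8 deg tilt 0.08 q6 0.65->0.65 w 0.0190 F [-0.5  0.7 -1. ]
rz 0.000  then d [0.0495 0.2583 0.0277]
```

View pics/held4.png

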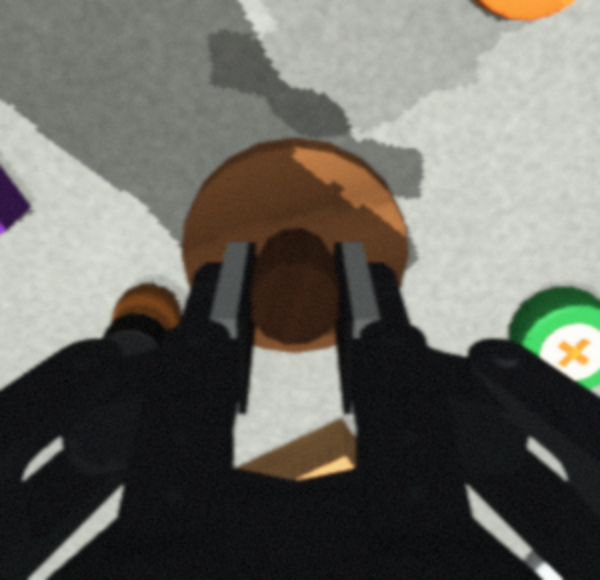

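The cap is held level by the knob, offset +2 mm along tool x, and I'll compensate for that.

```bash
python3 -m jog '[{"aperture": 0.01,"xyz": [0.003,0.018,0]},{"aperture": 0.01,"xyz": [0.006,0.035,0]},{"aperture": 0.01,"xyz": [0.008,0.046,0]},{"aperture": 0.01,"xyz": [0.008,0.046,0]},{"aperture": 0.01,"xyz": [0.008,0.046,0]},{"aperture": 0.01,"xyz": [0.007,0.038,0]},{"aperture": 0.01,"xyz": [0.004,0.020,0]},{"aperture": 0.01,"xyz": [0.002,0.01,0]},{"aperture": 0.01},{"aperture": 0.01,"xyz": [0,0,0.02]},{"aperture": 0.01,"xyz": [0,0,0.02]},{"aperture": 0.01,"xyz": [0,0,0.01]},{"aperture": 0.01},{"aperture": 0.01}]'|tail -1; python3 - <<'E'
from h import *
go(.6085,.1877,.112)
E
```

```text
finger_force: 59.0
t 30.20 tcp [0.6084 0.1866 0.1294] yaw 39.8 deg tilt 0.02 q6 1.04->1.04 w 0.0195 F [ 0.4  0.9 -0.4]
rz 0.000  then d [0.0008 0.0008 0.0174]
```

```bash
python3 -m jog '[{"aperture": 0.01,"xyz": [0.0008,0.0005,0.008]},{"aperture": 0.01,"xyz": [0,0,0.006]},{"aperture": 0.01},{"aperture": 0.01}]'|grep -E 'pos|force'; python3 -m jog '[{"aperture": 0.01,"xyz": [0,0,0.0015]},{"aperture": 0.01}]' | grep -E 'pos|force';python3 -m jog '[{"aperture": 0.01,"xyz": [0,0,0.001]},{"aperture": 0.01}]' | grep -E 'pos|force'; python3 -m jog '[{"aperture": 0.01,"xyz": [0,0,0.001]},{"aperture": 0.01}]' | grep -E 'pos|force'
```

```text
tcp_pos: [0.6083, 0.1881, 0.1146]
contact_force: [0.4, 1.2, -1.3]
finger_force: 59.0
tcp_pos: [0.6084, 0.1881, 0.1132]
contact_force: [-0.0, -0.2, -0.5]
finger_force: 59.0
tcp_pos: [0.6086, 0.188, 0.1127]
contact_force: [-0.9, -0.6, 3.1]
finger_force: 59.3
tcp_pos: [0.6087, 0.1882, 0.1125]
contact_force: [-2.8, -1.1, 9.6]
finger_force: 60.0
```

```bash
python3 -m jog '[{"aperture": 0.024},{"aperture": 0.03},{"aperture": 0.05},{"aperture": 0.05},{"aperture": 0.05},{"aperture": 0.05,"xyz": [0,0,-0.01]},{"aperture": 0.05,"xyz": [0,0,-0.03]},{"aperture": 0.085,"xyz": [0,0,-0.04]},{"aperture": 0.085,"xyz": [0,0,-0.04]},{"aperture": 0.085,"xyz": [0,0,-0.01]},{"aperture": 0.085}]' |tail -1; python3 - <<'E'
from h import *
go(.627,-.0165,.2)
E
```

```text
finger_force: 0.0
t 32.30 tcp [0.609  0.1882 0.2437] yaw 39.8 deg tilt 0.24 q6 1.04->1.04 w 0.0846 F [ 0.1 -0.4 -0. ]
rz 0.000  then d [-0.1687 -0.1174  0.0436]
```

```bash
python3 -m jog '[{"aperture": 0.085,"xyz": [-0.018,-0.012,0]},{"aperture": 0.085,"xyz": [-0.036,-0.025,0]},{"aperture": 0.085,"xyz": [-0.038,-0.027,0.01]},{"aperture": 0.085,"xyz": [-0.038,-0.027,0.015]},{"aperture": 0.085,"xyz": [-0.028,-0.019,0.015]},{"aperture": 0.085,"xyz": [-0.011,-0.007,0.004]},{"aperture": 0.085,"r": [0,0,0.1]},{"aperture": 0.085,"r": [0,0,0.15]},{"aperture": 0.085,"r": [0,0,0.15]},{"aperture": 0.085,"r": [0,0,0.13]},{"aperture": 0.085,"r": [0,0,0.07]},{"aperture": 0.085},{"aperture": 0.085}]' |tail -1; python3 - <<'E'
from h import *
from scipy.optimize import least_squares
for n in('scene','side'):
    im=shot(n);P=cloud(im).reshape(-1,3);P=P[im['range_z'].ravel()>0]
    c=np.array(im['xyz'])[:2]
    near=np.hypot(P[:,0]-.606,P[:,1]-.189)<.036
    for nm,lo,hi,R0 in(('yellow',.036,.044,.028),('spacer',.0495,.0535,.030),('red',.062,.072,.028),('cap',.079,.085,.03)):
        q=P[near&(P[:,2]>lo)&(P[:,2]<hi)][:,:2]
        d=(c-[.606,.189]);d/=np.hypot(*d);q=q[(q-[.606,.189])@d>.008]
        s=least_squares(lambda x:np.hypot(*(q-x).T)-R0,[.606,.189],loss='soft_l1',f_scale=.001)
        print(n,nm,len(q),s.x.round(4),'rms',np.sqrt(np.mean(s.fun**2)).round(4))
    print('top z',P[near][:,2].max(), np.median(P[near&(P[:,2]>.084)&(P[:,2]<.092)][:,2]))
im=shot('wrist');P=cloud(im)
m=(P[...,2]>.018)&(P[...,2]<.03)&(np.hypot(P[...,0]-.627,P[...,1]+.0165)<.05)
v,u=np.nonzero(m);comp(im,int(u.mean()),int(v.mean()),.018,.03)
print(u.mean(),v.mean());U,V=int(u.mean()),int(v.mean())
cv2.imwrite('pics/green.png',cv2.resize(im['pixels'][V-75:V+75,U-100:U+100,::-1],None,fx=3,fy=3))
go(.627,-.0165,.022)
E
```

```text
finger_force: 0.0
scene yellow 32 [0.6057 0.1896] rms 0.0012
scene spacer 32 [0.6052 0.189 ] rms 0.0014
scene red 51 [0.6047 0.1909] rms 0.0008
scene cap 36 [0.6063 0.1899] rms 0.0006
top z 0.11512768044056665 0.08739969725262364
side yellow 45 [0.6075 0.1858] rms 0.0019
side spacer 28 [0.6077 0.1893] rms 0.0029
side red 59 [0.6072 0.1885] rms 0.0019
side cap 61 [0.6099 0.189 ] rms 0.007
top z 0.11424099499012874 0.08659049196162788
zmed 0.0225 rect [ 0.6267 -0.014 ] [0.054 0.054] 58.7 circ [ 0.6267 -0.016 ] 0.0293 mean [ 0.6265 -0.0134] 2420
277.5488505747126 185.10426929392446
t 33.75 tcp [ 0.6266 -0.0164  0.197 ] yaw 5.5 deg tilt 0.02 q6 1.31->1.31 w 0.0850 F [-0.2 -0.5  0.3]
rz 0.000  then d [-1.00e-04  4.00e-04  1.75e-01]
```

View pics/green.png

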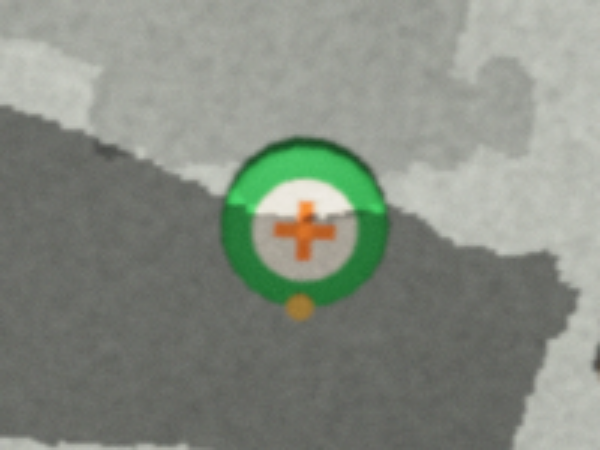

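The fits show the cap within about 2 mm of the layers below and level, at 87 mm. Green's lug at (300,307) lies along tool x, so it is clear to grip.

```bash
python3 -m jog '[{"aperture": 0.085,"xyz": [0,0,0.03]},{"aperture": 0.085,"xyz": [0,0,0.045]},{"aperture": 0.085,"xyz": [0,0,0.042]},{"aperture": 0.085,"xyz": [0,0,0.03]},{"aperture": 0.085,"xyz": [0,0,0.018]},{"aperture": 0.085,"xyz": [0,0,0.009]},{"aperture": 0.085},{"aperture": 0.045},{"aperture": 0.045},{"aperture": 0.045},{"aperture": 0.045},{"aperture": 0.045},{"aperture": 0.045},{"aperture": 0.045}]' ; python3 -m jog '[{"aperture": 0.045,"xyz": [0,0,-0.01]},{"aperture": 0.045,"xyz": [0,0,-0.03]},{"aperture": 0.045,"xyz": [0,0,-0.04]},{"aperture": 0.045,"xyz": [0,0,-0.03]},{"aperture": 0.045,"xyz": [0,0,-0.01]},{"aperture": 0.045},{"aperture": 0.045}]';python3 - <<'E'
from h import *
held('held5.png')
go(.6003,-.1897,.14)
E
```

```text
clock: 35.15
tcp_pos: [0.6276, -0.0168, 0.0253]
eef_rot: [2.112, 2.323, 0.003]
contact_force: [0.2, 0.8, 8.0]
grip_width: 0.0533
finger_force: 62.2
clock: 35.85
tcp_pos: [0.6262, -0.0166, 0.1423]
eef_rot: [-2.113, -2.324, 0.001]
contact_force: [0.1, 0.4, -1.5]
grip_width: 0.0529
finger_force: 63.3
10579 tilt deg [0.79 0.11] top in tool z 0.0022 range [-0.029  -0.024  -0.0004] [0.0304 0.024  0.0053] circ ((0.0007206883165054023, -0.00036970406654290855), 0.02977941371500492)
t 35.90 tcp [ 0.626  -0.0165  0.1417] yaw 5.4 deg tilt 0.13 q6 1.32->1.32 w 0.0528 F [-0.4  0.4 -1. ]
rz 0.000  then d [-0.17   -0.042   0.0017]
```

```bash
python3 -m jog '[{"aperture": 0.045,"xyz": [-0.015,-0.004,0]},{"aperture": 0.045,"xyz": [-0.03,-0.007,0]},{"aperture": 0.045,"xyz": [-0.04,-0.01,0]},{"aperture": 0.045,"xyz": [-0.04,-0.01,0]},{"aperture": 0.045,"xyz": [-0.03,-0.007,0]},{"aperture": 0.045,"xyz": [-0.016,-0.004,0]},{"aperture": 0.045,"xyz": [0,0,0.02]},{"aperture": 0.045,"xyz": [0,0,0.035]},{"aperture": 0.045,"xyz": [0,0,0.02]},{"aperture": 0.045,"xyz": [0,0,0.005]},{"aperture": 0.045},{"aperture": 0.045}]'|tail -1; python3 - <<'E'
from h import *
go(.6004,-.191,.0505)
E
```

```text
finger_force: 63.3
t 37.10 tcp [ 0.6016 -0.1909  0.0641] yaw 5.5 deg tilt 0.06 q6 1.04->1.04 w 0.0530 F [ 0.  -0.5 -0.6]
rz 0.000  then d [ 0.0001 -0.0012  0.0136]
```

```bash
python3 -m jog '[{"aperture": 0.045,"xyz": [0,-0.001,0.008]},{"aperture": 0.045,"xyz": [0,0,0.0035]},{"aperture": 0.045},{"aperture": 0.045}]'|grep -E 'pos|force'; python3 -m jog '[{"aperture": 0.045,"xyz": [0,0,0.001]},{"aperture": 0.045}]' | grep -E 'pos|force';python3 -m jog '[{"aperture": 0.045,"xyz": [0,0,0.001]},{"aperture": 0.045}]' | grep -E 'pos|force'
```

```text
tcp_pos: [0.6001, -0.1909, 0.0518]
contact_force: [0.3, -0.0, 0.4]
finger_force: 63.3
tcp_pos: [0.6001, -0.191, 0.0507]
contact_force: [0.4, 1.0, -1.4]
finger_force: 63.3
tcp_pos: [0.6002, -0.191, 0.0503]
contact_force: [-0.8, 0.2, 4.1]
finger_force: 63.8
```

```bash
python3 -m jog '[{"aperture": 0.045,"xyz": [0,0,0.0003]},{"aperture": 0.06},{"aperture": 0.07},{"aperture": 0.085},{"aperture": 0.085},{"aperture": 0.085},{"aperture": 0.085,"xyz": [0,0,-0.01]},{"aperture": 0.085,"xyz": [0,0,-0.03]},{"aperture": 0.085,"xyz": [0,0,-0.05]},{"aperture": 0.085,"xyz": [0,0,-0.05]},{"aperture": 0.085,"xyz": [0,0,-0.02]},{"aperture": 0.085},{"aperture": 0.085}]' |tail -1; python3 - <<'E'
from h import *
im=shot('wrist');P=cloud(im)
m=(P[...,2]>.04)&(P[...,2]<.055)&(np.hypot(P[...,0]-.6,P[...,1]+.19)<.045)
v,u=np.nonzero(m);q=comp(im,int(u.mean()),int(v.mean()),.04,.055)
co=np.linalg.lstsq(np.c_[q[:,:2],np.ones(len(q))],q[:,2],rcond=None)[0];print('tilt',np.degrees(co[:2]))
m=((P[...,2]>.02)&(P[...,2]<.055)&(np.hypot(P[...,0]-.6,P[...,1]+.19)<.065));print('base',cv2.minAreaRect(P[m][:,:2].astype(np.float32)))
im=shot('scene');save(im,'final.png');P=cloud(im)
for k,(x,y,lo,hi) in dict(jar=(.449,-.1487,.038,.05),tape=(.468,.1095,.015,.03),mug=(.491,.449,.09,.105)).items():
    m=(P[...,2]>lo)&(P[...,2]<hi)&(np.hypot(P[...,0]-x,P[...,1]-y)<.06);print(k,cv2.minAreaRect(P[m][:,:2].astype(np.float32))[0])
cv2.imwrite('pics/final_c.png',cv2.resize(im['pixels'][150:300,140:400,::-1],None,fx=3,fy=3,interpolation=cv2.INTER_CUBIC))
E
```

```text
finger_force: 0.0
zmed 0.0475 rect [ 0.5992 -0.1883] [0.055 0.054] 59.8 circ [ 0.599  -0.1898] 0.029 mean [ 0.5991 -0.1874] 2634
tilt [-0.05654386 -1.14475291]
base ((0.5995137691497803, -0.18964293599128723), (0.08477783203125, 0.08419070392847061), 69.8813705444336)
jar (0.44844016432762146, -0.14797744154930115)
tape (0.46790629625320435, 0.11017294973134995)
mug (0.4912124276161194, 0.4495588541030884)
```

View pics/final_c.png

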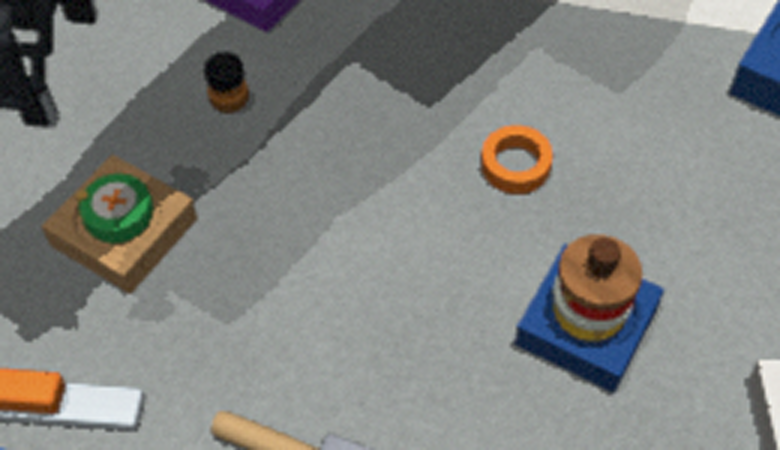

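The final picture shows green flat in the kraft pocket at (115,207), with its top at 47.5 mm. The blue base carries the full stack with the cap at (600,270). The jar, tape and mug have not moved, and the gripper is clear.

```bash
python3 -c "
from workcell import r
print(r.sign_off())"
```

```text
the job is handed in; nothing more can be done
None
```

The job is handed in: the yellow, spacer, red and cap stack stands on the small blue base (layers within about 2 mm of centre), green lies flat in the kraft pocket, and the jar, tape ring and mug are unmoved, at about 39 s of the 128 s allowed.

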